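Find the unlatched flap of the bench service duct and push it open

TASK

The four flaps over the sockets in the bench's service duct look alike, but only one has been unlatched for the microscope's plug: press their ribbed rear edges with a fingertip, without forcing the latched ones, until you find the one that rocks, then push its rear edge down until the flap stands fully open and take your hand away. Only push the flaps down from above, never lift one by its front edge, and leave all the things on and around the duct standing where they are.

Things in the scene. Friction and masses are not known exactly. Their poses are not given: they have to be found in the camera images.
- duct: fixed grey service duct across the bench, 190 deep (x), 692 long (y), 70 mm high. Origin on the bench under the flaps' pivot line, midway along; x to its rear (away from the robot), y along it to the left, z up. Four wells 58 mm deep, 96 mm long, at y = +198, +66, -66, -198 mm, from x = -57 to +47 mm; behind them a 48 mm ledge, in front 38 mm, between them 36 mm bridges
- plate_1: aluminium plate of flap 1 (leftmost seen from the robot), 100 mm front to rear, 92 mm along the duct, 5 mm thick, shut flush with the duct's top. Origin on its top face at the centre of the ribbed pressing strip (20 x 76 mm, ribs 1 mm high): 15 mm in front of the rear edge, 30 mm behind the pivot line. Axes as the duct's when shut; turns with the flap
- flap_1 (a joint): opening angle of flap 1: 0 shut, 1.05 rad fully open at its stop; grows as the rear edge goes down and the front edge rises. The pivot runs along the duct 2.5 mm below its top, 55 mm behind the flap's front edge. Catches hold three of the four flaps (they give under 0.02 rad to a light press); the other rocks under some 2 to 5 N on its strip and stays at any angle where it is left
- lip_1: turned-down lip under the front edge of flap 1, 92 x 3 x 10 mm, hidden in the duct when shut; not to be touched. Origin at the middle of its top, on the plate's underside
- plate_2: aluminium plate of flap 2 (second from the left), 100 mm front to rear, 92 mm along the duct, 5 mm thick, shut flush with the duct's top. Origin on its top face at the centre of the ribbed pressing strip (20 x 76 mm, ribs 1 mm high): 15 mm in front of the rear edge, 30 mm behind the pivot line. Axes as the duct's when shut; turns with the flap
- flap_2 (a joint): opening angle of flap 2: 0 shut, 1.05 rad fully open at its stop; grows as the rear edge goes down and the front edge rises. The pivot runs along the duct 2.5 mm below its top, 55 mm behind the flap's front edge. As flap 1. Pressing in front of the pivot moves no flap
- lip_2: turned-down lip under the front edge of flap 2, 92 x 3 x 10 mm, hidden in the duct when shut; not to be touched. Origin at the middle of its top, on the plate's underside
- plate_3: aluminium plate of flap 3 (third from the left), 100 mm front to rear, 92 mm along the duct, 5 mm thick, shut flush with the duct's top. Origin on its top face at the centre of the ribbed pressing strip (20 x 76 mm, ribs 1 mm high): 15 mm in front of the rear edge, 30 mm behind the pivot line. Axes as the duct's when shut; turns with the flap
- flap_3 (a joint): opening angle of flap 3: 0 shut, 1.05 rad fully open at its stop; grows as the rear edge goes down and the front edge rises. The pivot runs along the duct 2.5 mm below its top, 55 mm behind the flap's front edge. As flap 1. A fingertip going straight down 20 mm behind the pivot must go some 33 mm below the duct's top to open it fully
- lip_3: turned-down lip under the front edge of flap 3, 92 x 3 x 10 mm, hidden in the duct when shut; not to be touched. Origin at the middle of its top, on the plate's underside
- plate_4: aluminium plate of flap 4 (rightmost), 100 mm front to rear, 92 mm along the duct, 5 mm thick, shut flush with the duct's top. Origin on its top face at the centre of the ribbed pressing strip (20 x 76 mm, ribs 1 mm high): 15 mm in front of the rear edge, 30 mm behind the pivot line. Axes as the duct's when shut; turns with the flap
- flap_4 (a joint): opening angle of flap 4: 0 shut, 1.05 rad fully open at its stop; grows as the rear edge goes down and the front edge rises. The pivot runs along the duct 2.5 mm below its top, 55 mm behind the flap's front edge. As flap 1. The open front edge stands 48 mm above the duct's top, 28 mm in front of the pivot
- lip_4: turned-down lip under the front edge of flap 4, 92 x 3 x 10 mm, hidden in the duct when shut; not to be touched. Origin at the middle of its top, on the plate's underside
- oil_bottle: loose bystander: amber dropper bottle of immersion oil, 25 mm across, 62 mm high, standing on the duct's bridge between flaps 1 and 2; origin at the centre of its underside
- petri_dish: loose bystander: clear lidded dish, 63 mm across, 16 mm high, on the right-hand end plate of the duct; origin at the centre of its underside
- beaker: loose bystander: small glass beaker, 54 mm across, 66 mm high, on the left-hand end plate of the duct; origin at the centre of its underside
- marker: loose bystander: white marker pen with black cap, 132 mm long, 18 mm high, lying along the duct's rear ledge behind the flaps; origin under its middle, on the ledge
- pen: loose bystander: ball pen, 150 mm long, 9 mm thick, lying along the duct's front ledge in front of the flaps; origin under its middle, on the ledge
- slide_box: loose bystander: blue box of microscope slides, 85 x 102 x 34 mm, on the bench behind the duct; origin at the centre of its underside
- lens_spray: loose bystander: white lens-cleaner spray bottle, 42 mm across, 120 mm high, on the bench behind the duct's right-hand part; origin at the centre of its underside

How it is judged:
At the end, for the whole second after the job is handed in: One flap stands open by more than 0.92 rad (fully open is 1.05 rad) and is at rest; the other three are shut (under 0.05 rad); every loose bystander is within 20 mm of where it began, and the bottle, beaker and spray are upright (within 0.2 rad) (value of joint any of flap_1, flap_2, flap_3, flap_4 above 0.92 rad and (value of joint flap_1 above 0.92 rad or value of joint flap_1 below 0.05 rad) and (value of joint flap_2 above 0.92 rad or value of joint flap_2 below 0.05 rad) and (value of joint flap_3 above 0.92 rad or value of joint flap_3 below 0.05 rad) and (value of joint flap_4 above 0.92 rad or value of joint flap_4 below 0.05 rad) and velocity of joint each of flap_1, flap_2, flap_3, flap_4 below 0.05 rad/s and distance of each of oil_bottle, petri_dish, beaker, marker, pen, slide_box, lens_spray from where it was at the start of the episode below 0.02 m and angle between each of oil_bottle, beaker, lens_spray's own z axis and vertical below 0.2 rad); the robot touches nothing.
It fails at once if a flap that does not give is forced: pressed with more than 60 N while shut ((contact force between the fingers and plate_1 above 60 N and value of joint flap_1 below 0.05 rad) or (contact force between the fingers and plate_2 above 60 N and value of joint flap_2 below 0.05 rad) or (contact force between the fingers and plate_3 above 60 N and value of joint flap_3 below 0.05 rad) or (contact force between the fingers and plate_4 above 60 N and value of joint flap_4 below 0.05 rad)).
It fails at once if a flap is pulled or lifted by the lip under its front edge (more than 2 N) (contact force between the fingers and lip_1 above 2 N or contact force between the fingers and lip_2 above 2 N or contact force between the fingers and lip_3 above 2 N or contact force between the fingers and lip_4 above 2 N).
It fails at once if a bystander is moved by more than 20 mm, or carried (distance of any of oil_bottle, petri_dish, beaker, marker, pen, slide_box, lens_spray from where it was at the start of the episode above 0.02 m).
It fails at once if the bottle, beaker or spray is tipped by more than 0.35 rad (angle between any of oil_bottle, beaker, lens_spray's own z axis and vertical above 0.35 rad).
It also fails if it takes over 51 s, if anything falls off the work surface, if the arm or the gripper's body presses on something with over 40 N, if the wrist force passes 120 N, or if a joint passes its speed limit or range.

ROBOT

A 6-joint arm with a two-finger parallel gripper is mounted at the origin on the work surface. World frame = base frame: x ahead of the robot, y to its left, z up, the work surface at z = 0. Lengths are in m, angles in rad, forces in N, time in s.
With the tool pointing down it reaches from about 0.275 to 0.85 m from the base axis. Payload 19 kg.
Tool frame: the origin (TCP) lies midway between the tips of the shut fingers; the grasp point (between the pads) lies 19 mm behind it; z points along the fingers, y is the line along which they close (so a half turn about z gives the same grasp; the last joint's range is limited). The gripper opens to 85 mm and grips with 20 to 120 N. Pads are 22 mm wide; open, the fingers measure 114 mm over their backs; the gripper's body (76 mm by 85 mm) begins 54 mm behind the grasp point. The pads swing forward as they close: fully open they stand 13 mm farther back than shut.
Start: joints at [-0.134, 0.15, 1.437, -0, 1.554, -0.134], TCP at [0.575, -0, 0.231] pointing down, gripper open.
Joint ranges: [-2.8, 2.8], [-0.68, 2.1], [0.12, 2.68], [-1.39, 4.53], [0.16, 2.79], [-2.81, 2.81]. Speed limits (rad/s): [1.89, 1.89, 2.22, 3.01, 3.01, 3.01].

INTERFACE

Orientations are given as a unit quaternion [x, y, z, w].
In Python, from workcell import bot gives the robot as it stands.
- The arm moves only by the tool servo_tool, never from a script. Its arguments are lists of equal length, an entry for each row: "linear": the shift along the world's x, y, z as a fraction of full scale, a list of three; "turn": the turn about the world's z as a fraction of full scale. A call has 1 to 12 rows; each row is the pose to reach, as a shift and turn from the pose commanded when the call began; what a row does not reach only later rows make up. Full scale, the value 1, is 0.2 m for a shift and 60 degrees for a turn. A row lasts 1/8 s, in which the tool goes at most 62.5 mm and 10.7 degrees, less where a joint would pass 70% of its speed; a pose out of reach is approached as far as the arm can. A call with a number of a shift or a turn outside -1 to 1 is refused whole. A call with a gripper value outside its range is refused whole. "claw" is the closure, from 0 (fully open) to 1 (shut), set as the call begins (left out, the last holds). The fingers move at their own pace and stop on an object; "newtons" is the grip in N (left out, the last holds). Time passes only in rows, so rows that repeat a pose let the fingers close. It gives the time, the measured TCP pose, the force, the opening and the grip force at its end, in the units of the state.
- bot.observe(): the state, without advancing time (a new reading comes with each control period).
- bot.get_image(name): name is "scene" or "side" or "wrist"; returns a dict with "pixels" (400x640x3 uint8, red, green, blue), "fx", "fy", "cx", "cy" (pixels), "rvec" (rotation vector, rad) and "tvec" (3), from world to camera coordinates, as OpenCV has them. Camera axes: x right, y down, z forward; pixel columns grow to the right and rows downward; lengths in m; the calibration is good to about 2 mm. A picture is of the moment at which its call begins. There is no depth.
- bot.close_job(): hands the job in; it is judged then, once.
The state is a dict: "time": time; "qpos": joint angles; "joint_velocities": joint speeds; "effort": joint torques, N m; "tool_pos": TCP position; "tcp_rot": TCP orientation; "ft_force": force on the tool from outside, world axes, zero at the start; "ft_torque": the same for the moment, N m; "width": opening from 0.0 (shut) to 1.0 (fully open); "grip_force": force on a finger pad.
Only numpy, scipy, OpenCV 4.12 (cv2) and the standard library are available. Lean on these libraries where they do the work, as an engineer would, in place of code of your own. Each camera call takes 0.05 s, during which the arm holds its last target. There are 200 camera calls.

## Working session

There is one attempt and no reset: what is moved stays moved. The work goes in short steps, Python scripts to look and compute and a tool call to move; the robot and the scene stay as the last step left them, time stands still between calls to the robot, and variables do not carry over. Pictures are saved under pics/ and viewed, at most 10 in all, crops included, and the job is handed in when it is done.

Besides the shell and the picture viewer there is one more tool, called after "Call:" as name(argument=value, ...), one argument or row to a line, values as JSON. servo_tool: Moves the arm, as the interface text tells. Shift numbers are shares of 0.2 m and turn numbers shares of 60 degrees, none past 1 either way. Its arguments: {"type":"object","properties":{"linear":{"type":"array","items":{"type":"array","items":{"type":"number","minimum":-1,"maximum":1}}},"turn":{"type":"array","items":{"type":"number","minimum":-1,"maximum":1}},"claw":{"type":"number"},"newtons":{"type":"number"}},"required":["linear","turn"]}

```bash
mkdir -p pics
cat > h.py <<'E'
import cv2,numpy as np
from workcell import bot
def snap(n,f):
    im=bot.get_image(n); cv2.imwrite('pics/'+f,cv2.cvtColor(im['pixels'],cv2.COLOR_RGB2BGR)); return im
def ray(im,u,v,z):
    R=cv2.Rodrigues(np.array(im['rvec'],float))[0]; t=np.array(im['tvec'],float).ravel()
    d=R.T@np.array([(u-im['cx'])/im['fx'],(v-im['cy'])/im['fy'],1]); c=-R.T@t
    return c+d*(z-c[2])/d[2]
def proj(im,P):
    K=np.array([[im['fx'],0,im['cx']],[0,im['fy'],im['cy']],[0,0,1]],float)
    return cv2.projectPoints(np.array(P,float).reshape(-1,3),np.array(im['rvec'],float),np.array(im['tvec'],float),K,None)[0].reshape(-1,2)
E
python3 - <<'E'
from h import *
import pickle
d={n:snap(n,n+'0.png') for n in('scene','side','wrist')}
pickle.dump(d,open('i0.pkl','wb'))
s=bot.observe();print(s['time'],s['tool_pos'],s['tcp_rot'],s['ft_force'])
E
```

```text
0.15 [ 5.74800496e-01 -1.08761619e-05  2.30804511e-01] [ 7.07108008e-01  7.07105386e-01 -2.98650751e-04 -3.86237911e-04] [-0.70367623 -0.77722829 -0.07024517]
```

View pics/scene0.png

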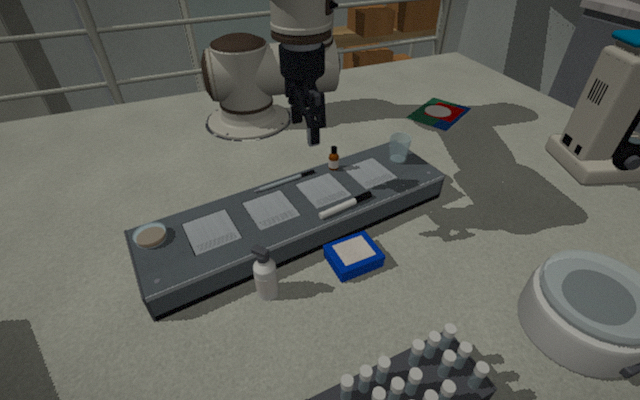

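View pics/side0.png

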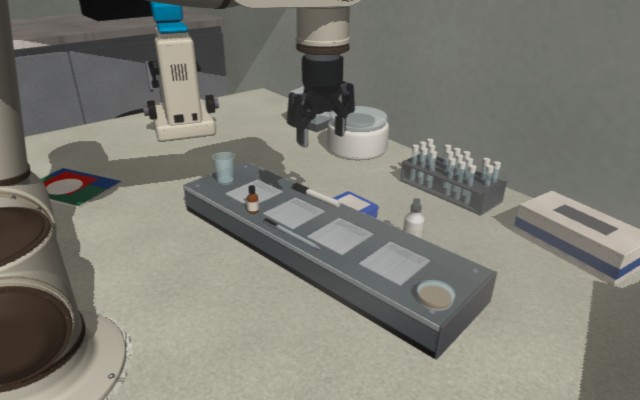

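The scene view (from behind) shows flap 4 to flap 1 at about (211,231), (271,209), (323,190) and (371,172). The side view shows flaps 1 to 4 at about (254,192), (296,212), (341,235) and (394,262). The marker, bottle, pens and spray are all close to the flaps.

Run:
```python
from h import *
import pickle
d=pickle.load(open('i0.pkl','rb'))
S={'scene':[(371,172),(323,190),(271,209),(211,231)],'side':[(254,192),(296,212),(341,235),(394,262)]}
for n in S:
    im=d[n]; g=cv2.cvtColor(im['pixels'],cv2.COLOR_RGB2GRAY)
    for s in S[n]:
        v=int(np.median(g[s[1]-4:s[1]+5,s[0]-4:s[0]+5]))
        m=((g>v-35)&(g<v+40)).astype(np.uint8)
        m=cv2.morphologyEx(m,cv2.MORPH_OPEN,np.ones((3,3)))
        k,l,st,c=cv2.connectedComponentsWithStats(m,connectivity=4)
        i=l[s[1],s[0]]
        cn=max(cv2.findContours((l==i).astype(np.uint8),0,1)[0],key=cv2.contourArea)
        w=np.array([ray(im,*p[0],.07)[:2] for p in cn])*1000
        r=cv2.minAreaRect(w.astype(np.float32))
        print(n,s,v,st[i][:],np.round(r[0]),np.round(r[1]),round(r[2],1))
B={'spray':(267,297,0),'dish':(151,240,.07),'bottle':(334,167,.07),'beaker':(399,160,.07),'mkA':(322,213,.075),'mkB':(371,197,.075),'penA':(257,188,.075),'penB':(314,173,.075)}
for k,(u,v,z) in B.items(): print(k,np.round(ray(d['scene'],u,v,z)*1000))
```

```text
scene (371, 172) 128 [347 158  49  31 874] [522. 183.] [102.  94.] 8.4
scene (323, 190) 127 [ 297  173   54   35 1100] [541.  52.] [103.  94.] 8.5
scene (271, 209) 128 [ 243  191   56   39 1307] [561. -79.] [102.  93.] 8.4
scene (211, 231) 127 [ 183  210   58   45 1597] [ 580. -209.] [102.  92.] 8.4
side (254, 192) 79 [     0      0    640    400 124596] [773. 811.] [2767. 1409.] 72.2
side (296, 212) 160 [ 264  198   60   31 1019] [545.  53.] [102.  94.] 8.7
side (341, 235) 162 [ 308  218   64   36 1278] [564. -78.] [101.  94.] 8.5
side (394, 262) 160 [ 360  242   69   43 1639] [ 583. -209.] [102.  93.] 8.8
spray [ 729. -141.    0.]
dish [ 563. -322.   70.]
bottle [469. 112.  70.]
beaker [504. 279.  70.]
mkA [623.  17.  75.]
mkB [615. 138.  75.]
penA [486. -88.  75.]
penB [480.  55.  75.]
```

View pics/wrist0.png

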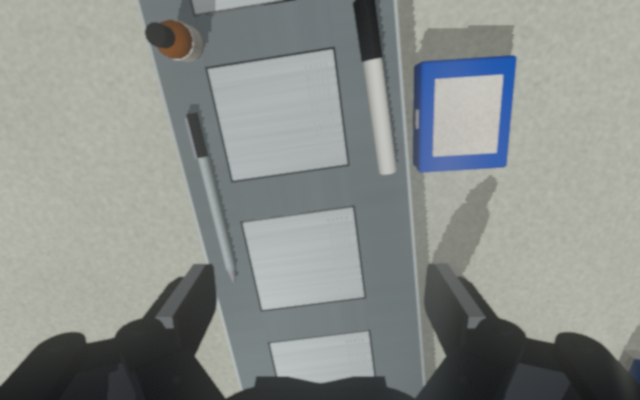

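The wrist view shows flaps 2 and 3 clear; the marker lies behind flap 2, and the pen lies in front. Plate yaw is about 8.4°. I'll shut the fingers, turn them to close along the duct, and hover over flap 2's strip.

Call:
servo_tool(
  linear=[
    [0,0,0],
    [0.015,0.29,0],
    [0.015,0.29,-0.2],
    [0.015,0.29,-0.4],
    [0.015,0.29,-0.5],
    [0.015,0.29,-0.5],
    [0.015,0.29,-0.5],
  ],
  turn=[-0.17,-0.34,-0.51,-0.68,-0.85,-1,-1],
  claw=1,
)

```text
time: 1.02
tool_pos: [0.5779, 0.058, 0.131]
tcp_rot: [0.966, 0.259, -0.0, -0.0]
ft_force: [0.2, 0.3, 0.6]
width: 0.003
grip_force: 0.0
```

Call:
servo_tool(
  linear=[
    [0,0,0],
    [0,0,-0.1],
    [0,0,-0.2],
    [0,0,-0.2],
    [0,0,-0.2],
  ],
  turn=[-0.17,-0.34,-0.36,-0.36,-0.36],
)

```text
time: 1.65
tool_pos: [0.5784, 0.058, 0.0923]
tcp_rot: [0.997, 0.074, 0.001, -0.0]
ft_force: [-1.3, -0.2, 0.1]
width: -0.002
grip_force: 0.0
```

Run:
```python
from h import *
a=snap('scene','a.png');b=snap('side','b.png')
A=cv2.imread('pics/a.png')[100:260,210:430];B=cv2.imread('pics/b.png')[110:270,210:430]
cv2.imwrite('pics/ab.png',cv2.resize(np.vstack([A,B]),None,fx=1.8,fy=1.8,interpolation=2))
```

```text
(no output)
```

View pics/ab.png

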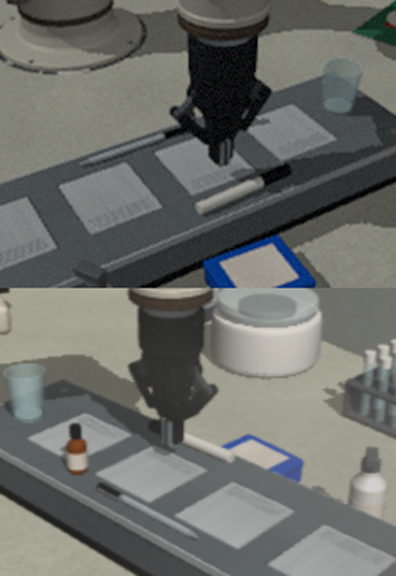

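The fingertip is over flap 2's strip at about (222,155) in the top crop, clear of the marker and the bottle. I'll press gently.

Call:
servo_tool(
  linear=[
    [0,0,-0.05],
    [0,0,-0.09],
    [0,0,-0.095],
    [0,0,-0.1],
    [0,0,-0.105],
    [0,0,-0.105],
  ],
  turn=[0,0,0,0,0,0],
)

```text
time: 2.5
tool_pos: [0.578, 0.058, 0.0704]
tcp_rot: [0.997, 0.073, 0.0, -0.0]
ft_force: [-0.2, 0.4, 0.6]
width: 0.004
grip_force: 0.0
```

Call:
servo_tool(
  linear=[
    [0,0,-0.003],
    [0,0,-0.006],
    [0,0,-0.009],
    [0,0,-0.009],
  ],
  turn=[0,0,0,0],
)

```text
time: 3.0
tool_pos: [0.5781, 0.058, 0.0697]
tcp_rot: [0.997, 0.073, 0.0, 0.0]
ft_force: [-7.0, -1.1, 17.6]
width: 0.002
grip_force: 8.3
```

Flap 2 holds: 17.6 N with no travel, so it's latched. Next is flap 3.

Call:
servo_tool(
  linear=[
    [0,0,0.1],
    [0.03,-0.2,0.12],
    [0.06,-0.42,0.12],
    [0.095,-0.655,0.12],
    [0.095,-0.655,0.12],
    [0.095,-0.655,0.06],
    [0.095,-0.655,0.02],
    [0.095,-0.655,0.01],
    [0.095,-0.655,0.005],
    [0.095,-0.655,0],
    [0.095,-0.655,0],
  ],
  turn=[0,0,0,0,0,0,0,0,0,0,0],
)

```text
time: 4.38
tool_pos: [0.5967, -0.0721, 0.0697]
tcp_rot: [0.997, 0.074, -0.0, -0.0]
ft_force: [-11.2, 3.6, 19.3]
width: 0.003
grip_force: 9.8
```

Flap 3 is latched too, at 19 N. Next is flap 4.

Call:
servo_tool(
  linear=[
    [0,0,0.1],
    [0.03,-0.2,0.12],
    [0.06,-0.42,0.12],
    [0.095,-0.655,0.12],
    [0.095,-0.655,0.12],
    [0.095,-0.655,0.06],
    [0.095,-0.655,0.02],
    [0.095,-0.655,0.01],
    [0.095,-0.655,0.005],
    [0.095,-0.655,0],
    [0.095,-0.655,0],
  ],
  turn=[0,0,0,0,0,0,0,0,0,0,0],
)

```text
time: 5.75
tool_pos: [0.6161, -0.2032, 0.0697]
tcp_rot: [0.997, 0.074, 0.0, -0.0]
ft_force: [-6.5, 5.7, 15.3]
width: 0.001
grip_force: 7.4
```

Flap 4 is latched as well, so it should be flap 1. I'll raise the tool and travel over.

Call:
servo_tool(
  linear=[
    [0,0,0.2],
    [-0.03,0.2,0.45],
    [-0.07,0.5,0.45],
    [-0.11,0.75,0.45],
    [-0.145,0.98,0.45],
    [-0.145,0.98,0.45],
  ],
  turn=[0,0,0,0,0,0],
)

```text
time: 6.5
tool_pos: [0.5864, -0.0049, 0.1589]
tcp_rot: [0.997, 0.075, 0.0, -0.0]
ft_force: [0.6, -0.1, -0.0]
width: 0.002
grip_force: 0.0
```

Call:
servo_tool(
  linear=[
    [-0.04,0.25,0],
    [-0.08,0.5,0],
    [-0.11,0.75,0],
    [-0.145,0.98,0],
    [-0.145,0.98,-0.1],
    [-0.145,0.98,-0.3],
    [-0.145,0.98,-0.42],
    [-0.145,0.98,-0.44],
    [-0.145,0.98,-0.445],
    [-0.145,0.98,-0.45],
    [-0.145,0.98,-0.45],
  ],
  turn=[0,0,0,0,0,0,0,0,0,0,0],
)

```text
time: 7.88
tool_pos: [0.5583, 0.188, 0.0692]
tcp_rot: [0.997, 0.073, 0.001, -0.0]
ft_force: [-0.9, -0.6, -0.8]
width: -0.0
grip_force: 0.0
```

Call:
servo_tool(
  linear=[
    [0,0,-0.005],
    [0,0,-0.01],
    [0,0,-0.015],
    [0,0,-0.02],
    [0,0,-0.025],
    [0,0,-0.025],
  ],
  turn=[0,0,0,0,0,0],
)

```text
time: 8.62
tool_pos: [0.5579, 0.188, 0.0633]
tcp_rot: [0.997, 0.073, -0.0, -0.0]
ft_force: [0.6, 0.5, 2.2]
width: -0.001
grip_force: 1.0
```

Flap 1 rocks, with about 2 N at 7 mm down. I'll push it open.

Call:
servo_tool(
  linear=[
    [0,0,-0.02],
    [0,0,-0.04],
    [0,0,-0.06],
    [0,0,-0.08],
    [0,0,-0.1],
    [0,0,-0.11],
    [0,0,-0.12],
    [0,0,-0.13],
    [0,0,-0.13],
  ],
  turn=[0,0,0,0,0,0,0,0,0],
)

```text
time: 9.75
tool_pos: [0.5579, 0.1879, 0.0372]
tcp_rot: [0.997, 0.073, -0.0, -0.0]
ft_force: [1.0, -0.2, 0.2]
width: 0.001
grip_force: 0.4
```

Call:
servo_tool(
  linear=[
    [0,0,-0.01],
    [0,0,-0.015],
    [0,0,-0.02],
    [0,0,-0.025],
    [0,0,-0.025],
  ],
  turn=[0,0,0,0,0],
)

```text
time: 10.38
tool_pos: [0.5585, 0.1881, 0.0329]
tcp_rot: [0.997, 0.073, 0.001, -0.0]
ft_force: [3.3, -0.0, 5.0]
width: -0.001
grip_force: 2.6
```

Call:
servo_tool(
  linear=[
    [0,0,-0.005],
    [0,0,-0.01],
    [0,0,-0.015],
    [0,0,-0.015],
  ],
  turn=[0,0,0,0],
)

```text
time: 10.88
tool_pos: [0.5595, 0.1882, 0.0307]
tcp_rot: [0.997, 0.073, 0.002, -0.0]
ft_force: [6.9, 0.7, 10.4]
width: -0.001
grip_force: 5.5
```

The force is rising with little travel, so it's probably at the stop. I'll check the angle in the images.

Run:
```python
from h import *
b=snap('side','c.png');a=snap('scene','d.png')
A=cv2.imread('pics/d.png')[90:230,290:450];B=cv2.imread('pics/c.png')[110:250,180:340]
cv2.imwrite('pics/cd.png',cv2.resize(np.hstack([A,B]),None,fx=2.5,fy=2.5,interpolation=2))
# expected front edge, open 1.05
P=np.array([523,183.]);ex=np.array([.989,.146]);ey=np.array([-.146,.989])
for th in(.8,.92,1.05):
  pts=[]
  for s in(46,-46):
    q=P+ex*(5-55*np.cos(th)+2.5*np.sin(th))+ey*s; pts.append([*(q/1000),.0675+.055*np.sin(th)+.0025*np.cos(th)])
  print(th,((proj(a,pts)-[290,90])*2.5).round(),((proj(b,pts)-[180,110])*2.5+[400,0]).round())
```

```text
0.8 [[220. 144.]
 [143. 170.]] [[521. 165.]
 [587. 197.]]
0.92 [[224. 143.]
 [146. 169.]] [[526. 160.]
 [591. 191.]]
1.05 [[228. 143.]
 [150. 169.]] [[530. 154.]
 [596. 185.]]
```

View pics/cd.png

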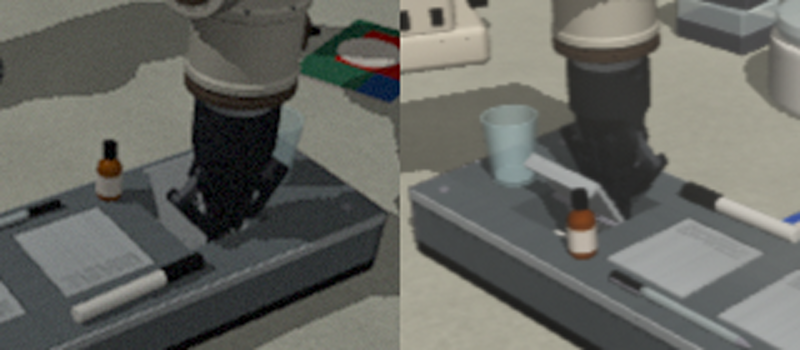

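The front edge in the side crop runs from about (530,155) to (597,185), which matches 1.05 rad, so the flap is fully open. I'll back off and go straight up.

Call:
servo_tool(
  linear=[
    [0.01,0,0.02],
    [0.015,0,0.06],
    [0.02,0,0.2],
    [0.02,0,0.4],
    [0.02,0,0.65],
    [0.02,0,0.9],
    [0.02,0,0.9],
  ],
  turn=[0,0,0,0,0,0,0],
)

```text
time: 11.85
tool_pos: [0.563, 0.1882, 0.2138]
tcp_rot: [0.997, 0.073, 0.003, -0.0]
ft_force: [0.7, 0.2, -0.8]
width: 0.001
grip_force: 0.0
```

Call:
servo_tool(
  linear=[
    [0,-0.25,0],
    [0,-0.5,0],
    [0,-0.75,0],
    [0,-1,0],
    [0,-1,0],
    [0,-1,0],
  ],
  turn=[0,0,0,0,0,0],
)

```text
time: 12.6
tool_pos: [0.5617, -0.0117, 0.2089]
tcp_rot: [0.997, 0.073, -0.0, -0.0]
ft_force: [-0.7, 0.1, 0.7]
width: 0.001
grip_force: 0.0
```

Run:
```python
from h import *
b=snap('side','e.png');a=snap('scene','f.png')
A=cv2.imread('pics/f.png')[130:320,120:450];B=cv2.imread('pics/e.png')[140:330,170:500]
cv2.imwrite('pics/ef.png',cv2.resize(np.vstack([A,B]),None,fx=1.5,fy=1.5,interpolation=2))
```

```text
(no output)
```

View pics/ef.png

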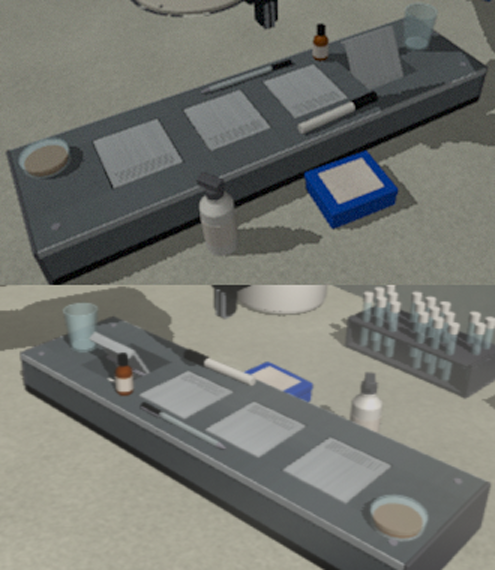

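Flap 1 stands open at about (375,55) in the top crop. The other three are shut, all the bystanders are in place, and the arm is clear.

```bash
python3 -c "
from workcell import bot
print(bot.close_job())"
```

```text
the job is handed in; nothing more can be done
None
```

Flap 1 was the unlatched one: it now stands fully open, flaps 2–4 held at under 20 N and stay shut, the bystanders look undisturbed in the last pictures, the arm is clear, and the job is handed in (no verdict was returned).

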